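# Check a chopping board with a moisture meter

## Robot

A 6-joint arm with a two-finger parallel gripper is mounted at the origin on a cart in front of the work surface, level with it; the furniture and walls round the work are solid. World frame = base frame: x ahead of the robot, y to its left, z up, the work surface at z = 0. Lengths are in mm, angles in rad, forces in N, time in s.
With the tool pointing down it reaches from about 350 to 975 mm from the base axis. Payload 7.1 kg.
Tool frame: the origin (TCP) lies on the mounting face of the last link; the fingertips stand env.tip_extent ahead of it and the grasp point (between the pads) lies 163 mm ahead of it (env.tip_extent is the distance from the TCP to the fingertips, in mm); z points along the fingers, x is the direction in which the jaws open and shut, and the axes are right-handed (so a half turn about z gives the same grasp; the last joint's range is limited). The gripper opens to 88 mm and grips with 3 to 60 N. Pads are 20 mm wide; open, the fingers measure 115 mm over their backs; the gripper's body (75 mm by 178 mm) begins 61 mm behind the grasp point.
Start: joints at [1.17, 0.423, 1.63, -0, 1.089, -0.019], TCP at [232.838, 579.994, 404.675] pointing down, gripper open.
Joint ranges: [-3, 3], [-0.9, 2.11], [0.09, 2.58], [-1.31, 4.45], [0.11, 2.69], [-2.54, 2.54]. Speed limits (rad/s): [2.39, 2.39, 3.01, 3.14, 3.14, 3.14].

## Interface

Orientations are given as a 3x3 rotation matrix whose columns are the frame's x, y, z axes.
In Python, from workcell import get_state, cams, hand_in, env gives the robot as it stands.
- The arm moves only by the tool carry_out, never from a script. Its argument "moves" is one flat list of numbers, 5 for each row, row after row: the finger opening in mm, from 0 to 87.8, then the shift along the tool's x, y, z in mm, then the turn about the tool's z in degrees. In form: [jaw, x, y, z, roll, jaw, x, y, z, roll, ...]. A call has exactly 5 rows; each row shifts and turns the pose as measured when the row begins, along the tool's axes as they then stand; what a row does not reach is not made up. A row lasts 1/10 s, in which the tool goes at most 50 mm and 8.59 degrees, less where a joint would pass 70% of its speed; a pose out of reach is approached as far as the arm can. A call with a gripper value outside its range is refused whole. The fingers move at their own pace and stop on an object; "squeeze" is the grip in N (left out, the last holds). Time passes only in rows, so rows that do not move let the fingers close, or fill a call up. It gives the time, the measured TCP pose, the force and the opening at its end, in the units of the state.
- get_state(): the state, without advancing time (a new reading comes with each control period).
- cams.camera(name): name is "side" or "top"; returns a dict with "pixels" (384x512x3 uint8, blue, green, red), "intrinsics" (3x3 intrinsics, pixels), "world_from_camera" (4x4, takes a point from camera to world coordinates). Camera axes: x right, y up, looking along -z (the intrinsics and any distortion apply to the point x, -y, -z); pixel columns grow to the right and rows downward; lengths in mm; the calibration is good to about 2 mm. A picture is of the moment at which its call begins. There is no depth.
- hand_in(): hands the job in, once; it reports no verdict.
The state is a dict: "t": time; "joint_pos": joint angles; "qvel": joint speeds; "joint_torque": joint torques, N m; "position": TCP position; "tool_rot": TCP orientation; "contact_force": force on the tool from outside, world axes, zero at the start; "torque": the same for the moment, N m; "opening": finger opening in mm.
Only numpy, scipy, OpenCV 4.12 (cv2) and the standard library are available. Lean on these libraries where they do the work, as an engineer would, in place of code of your own. Each camera call takes 0.05 s, during which the arm holds its last target.

## Task

Check whether the washed chopping board is dry: pull the moisture meter out of its leaning charging dock against the spring catch, lift it clear, then set its tip gently down inside the ring mark on the board (not the square or the cross). Hold the meter upright and press lightly, so that the sprung tip is pushed about half way in, and finish like that: still holding the meter, with the tip pressed on the ring. Leave the other things on the worktop where they are.

Things in the scene. Friction and masses are not known exactly. Their poses are not given: they have to be found in the camera images.
- meter: Moisture meter, 135 mm long, 0.14 kg: white box handle 32 (x) by 24 (y) by 75 mm (z), small display and button on its -x face; below it a black 18 mm square barrel 24 mm long, a round neck and a sprung steel tip. Origin: middle of the handle's lower face; +z along the handle, away from the tip, which ends at z = -60 mm. Starts seated in the dock, handle up, its axes those of the socket.
- meter_grip (a point): Where to grip the handle, across its 24 mm (along the meter's y): on the meter's axis, 45 mm above its origin, so 105 mm from the end of the tip when that is fully out.
- meter_point (a point): Middle of the flat end face (10 mm wide) of the meter's sprung steel tip.
- meter_tip (a joint): How far the sprung tip is pushed into the meter (m): 0 = fully out, as at the start, 0.010 = pushed in to its stop. The spring gives about 1.6 N at first touch, 3.6 N half way (0.005) and 5.6 N at the stop; beyond that the meter is rigid.
- dock: Grey charging dock, fixed: a foot 110 (x) by 84 (y) by 10 mm; on it, on two cheeks, a collar 44x44 mm with a 21 mm square socket. The socket's axis, and the meter in it, lean 0.35 rad (20 degrees) from vertical towards the dock's front (-x of its frame), so the handle's free end is nearest the front. Origin: middle of the foot's underside; z up, y parallel to the meter's y.
- dock_mouth (a point): Centre of the socket's mouth: at x = -20 mm, y = 0, z = 85 mm in the dock's frame. The meter's origin starts there within 2 mm. Pull the meter along its own z: a spring ball in the socket's back wall, in a groove of the barrel, resists with about 5 to 15 N over the first 4 mm, then lets go; the barrel is out after 24 mm, the tip after 60 mm.
- board: Light wooden chopping board lying flat, 200 (x) by 300 (y) by 22 mm thick, fixed. Origin: middle of its underside; its top is 22 mm above the worktop.
- mark_ring: The dark ring mark inlaid in the board's top, about 27 mm across outside, 20 mm inside: the spot to check. Origin: its centre, on the board's top face.
- mark_square: A dark square outline, 24 mm, inlaid in the board's top: not the spot. Origin: its centre.
- mark_cross: A dark plus-shaped cross, 26 mm, inlaid in the board's top: not the spot. Origin: its centre.
- lemon: Bystander, loose: yellow lemon, 71x53x51 mm, lying. Origin: middle of its underside.
- garlic_bulb: Bystander, loose: garlic bulb, 56 mm. Origin: middle of its underside.
- brown_onion: Bystander, loose: brown onion, 69 mm wide, 74 mm tall. Origin: middle of its underside.
- timer: Bystander, loose: round wind-up egg timer, 59 mm wide, 52 mm tall. Origin: middle of its underside.
- flat_tin: Bystander, loose: flat food tin, 86 mm wide, 40 mm tall. Origin: middle of its underside.
- spice: Bystander, loose: spice jar with a screw cap, 45 mm wide, 106 mm tall. Origin: middle of its underside.
Mind the look-alikes: they are no part of the job. What is shaped like the dock but yellow is not meant.

How it is judged (in metres and radians):
On the way:
1. the meter is held by the fingers, clear of the dock, with its tip more than 75 mm above the worktop (height (world z) of meter_point above 0.075 m and contact force between the fingers and meter above 1 N and contact force between meter and dock below 0.1 N), for 0.1 s.
At the end, for the whole second after the job is handed in: The program finishes while the fingers hold the meter upright (within 0.14 rad, tip down), clear of the dock, at rest, its tip within 10 mm of the ring's centre, pressed on the board with 0.8 to 10 N and pushed in by 2 to 8.8 mm (horizontal distance between meter_point and mark_ring below 0.01 m and angle between meter's own z axis and vertical below 0.14 rad and height (world z) of meter above 0.06 m and value of joint meter_tip between 0.002 and 0.0088 m and contact force between meter and board between 0.8 and 10 N and contact force between the fingers and meter above 1 N and contact force between meter and dock below 0.1 N and linear speed of meter below 0.02 m/s); the arm keeps its last pose, push and grip.
It fails at once if the meter is pressed on the board hard, with more than 20 N (contact force between meter and board above 20 N).
It fails at once if a bystander is moved by more than 40 mm (distance of any of lemon, garlic_bulb, brown_onion, timer, flat_tin, spice from where it was at the start of the episode above 0.04 m).
It also fails if it takes over 38 s, if anything falls off the work surface, if the arm or the gripper's body presses on something with over 40 N, if the wrist force passes 120 N, or if a joint passes its speed limit or range.

## Working session

There is one attempt and no reset: what is moved stays moved. The work goes in short steps, Python scripts to look and compute and a tool call to move; the robot and the scene stay as the last step left them, time stands still between calls to the robot, and variables do not carry over. Pictures are saved under pics/ and viewed, and the job is handed in when it is done.

Besides the shell and the picture viewer there is one more tool, called after "Emit:" as name(argument=value, ...) on one line, values as JSON. carry_out: Moves the arm, as the interface text tells. Its arguments: {"type":"object","properties":{"moves":{"type":"array"},"squeeze":{"type":"number"}},"required":["moves"]}

```bash
mkdir -p pics; ls; python3 - <<'E'
from workcell import get_state, cams, env
import cv2
s=get_state(); print(s, env.tip_extent)
for n in("side","top"):
    c=cams.camera(n); cv2.imwrite(f"pics/{n}0.png",c["pixels"]); print(n,c["intrinsics"],c["world_from_camera"],c.keys())
E
```

```text
pics
{'t': 0.0, 'joint_pos': array([ 1.17000758e+00,  4.23816651e-01,  1.63069612e+00, -7.92696082e-06,
        1.08864542e+00, -1.89924788e-02]), 'qvel': array([-0.00082896, -0.00213514,  0.00081006,  0.00019283, -0.00027148,
       -0.00017304]), 'joint_torque': array([-2.52404381e-03, -5.44628334e+01, -2.73659688e+01,  6.41357596e-02,
        2.28298717e-02, -1.34340053e-04]), 'position': array([232.72681678, 579.74168738, 403.91419739]), 'tool_rot': array([[ 3.72584108e-01,  9.27998231e-01, -6.04318008e-04],
       [ 9.27997108e-01, -3.72584598e-01, -1.44421092e-03],
       [-1.56538476e-03, -2.27153250e-05, -9.99998775e-01]]), 'contact_force': array([-0.53735035, -0.26583491,  0.0370313 ]), 'torque': array([-0.04954368, -0.01248299,  0.02760656]), 'opening': 87.63755686942635} 182.0
side [[495.03236072   0.         255.99823277]
 [  0.         495.03236072 190.11844947]
 [  0.           0.           1.        ]] [[ 9.54193687e-01  1.59587878e-01 -2.53073344e-01  7.18009444e+01]
 [-2.99156272e-01  5.21533230e-01 -7.99067341e-01 -1.25594797e+03]
 [ 4.46469724e-03  8.38173490e-01  5.45385430e-01  1.00047128e+03]
 [ 0.00000000e+00  0.00000000e+00  0.00000000e+00  1.00000000e+00]] dict_keys(['pixels', 'intrinsics', 'world_from_camera'])
top [[387.16835472   0.         252.45860702]
 [  0.         387.16835472 189.87834817]
 [  0.           0.           1.        ]] [[ 2.48351456e-02  9.85893714e-01 -1.65519788e-01  2.92975195e+02]
 [-9.99530408e-01  2.15156165e-02 -2.18183712e-02  4.24158198e+01]
 [-1.79493347e-02  1.65983923e-01  9.85965090e-01  1.27916554e+03]
 [ 0.00000000e+00  0.00000000e+00  0.00000000e+00  1.00000000e+00]] dict_keys(['pixels', 'intrinsics', 'world_from_camera'])
```

View pics/side0.png

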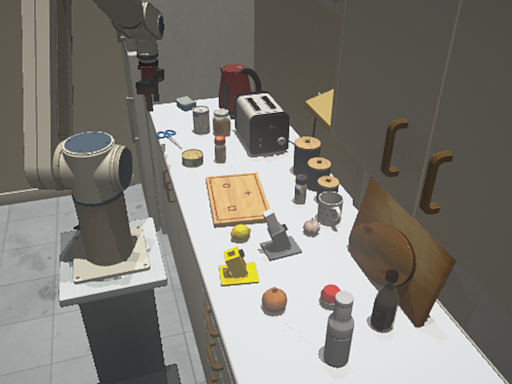

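View pics/top0.png

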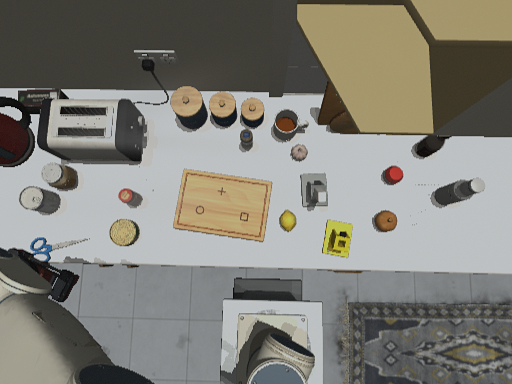

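Docks: the grey one at top (314,190) / side (280,240), and the yellow look-alike at top (338,238) / side (238,268). The grey one fits the description. On the board, the cross is at top (222,191), the ring at (200,210) and the square at (244,217). I'll enlarge both areas to confirm.

```bash
python3 - <<'E'
import cv2, numpy as np
a=cv2.imread("pics/top0.png")[160:260,160:360]; b=cv2.imread("pics/side0.png")[165:295,200:350]
cv2.imwrite("pics/topc.png",cv2.resize(a,None,fx=4,fy=4,interpolation=cv2.INTER_CUBIC))
cv2.imwrite("pics/sidec.png",cv2.resize(b,None,fx=4.5,fy=4.5,interpolation=cv2.INTER_CUBIC))
E
```

```text
(no output)
```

View pics/topc.png

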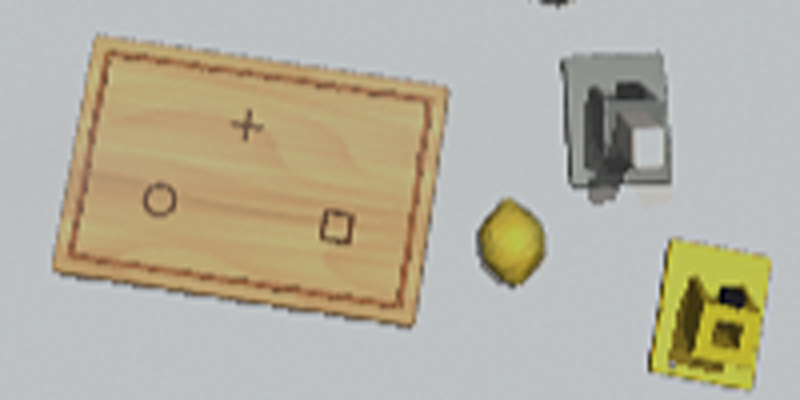

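View pics/sidec.png

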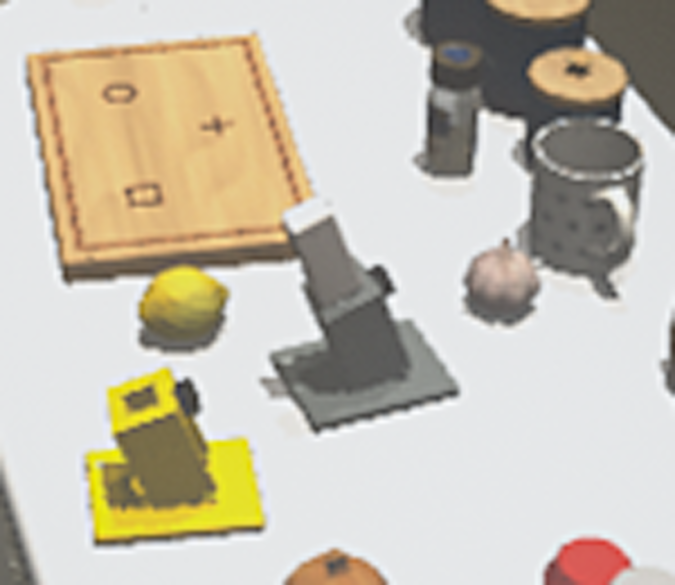

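The crop confirms the grey dock holds the meter: white handle leaning towards the robot, with the foot's corners at about top (301,174), (325,173), (327,206) and (303,207). The yellow dock's socket is empty. The ring is the circle at top (200,210). Next I'll measure.

```bash
cat > h.py <<'E'
import numpy as np, cv2
from workcell import cams
class Cam:
    def __init__(s,n):
        c=cams.camera(n); s.im=c["pixels"]; s.K=np.array(c["intrinsics"]); s.T=np.array(c["world_from_camera"])
    def ray(s,u,v):
        d=np.linalg.inv(s.K)@[u,v,1]; d=s.T[:3,:3]@np.array([d[0],-d[1],-d[2]]); return s.T[:3,3],d
    def plane(s,u,v,z):
        o,d=s.ray(u,v); return o+d*(z-o[2])/d[2]
    def proj(s,p):
        q=s.T[:3,:3].T@(np.array(p,float)-s.T[:3,3]); q=s.K@np.array([q[0],-q[1],-q[2]]); return q[:2]/q[2]
def tri(c1,p1,c2,p2):
    o1,d1=c1.ray(*p1);o2,d2=c2.ray(*p2);d1=d1/np.linalg.norm(d1);d2=d2/np.linalg.norm(d2)
    t=np.linalg.lstsq(np.c_[d1,-d2],o2-o1,rcond=None)[0]
    a=o1+d1*t[0];b=o2+d2*t[1];return (a+b)/2,np.linalg.norm(a-b)
E
python3 - <<'E'
from h import *
np.set_printoptions(precision=1,suppress=True)
T=Cam("top");S=Cam("side")
# ring
for c,n,(u0,v0) in((T,"top",(200,210)),(S,"side",(226.5,185.5))):
    r=12; u0i,v0i=int(u0)-r,int(v0)-r
    g=cv2.cvtColor(c.im[v0i:v0i+2*r,u0i:u0i+2*r],cv2.COLOR_BGR2GRAY).astype(float)
    bg=np.median(g); w=np.clip(bg-g-35,0,None)
    yy,xx=np.mgrid[:2*r,:2*r]; w[(xx-r)**2+(yy-r)**2>81]=0
    ys,xs=np.where(w>0)
    u=u0i+(xs.min()+xs.max())/2;v=v0i+(ys.min()+ys.max())/2
    uw=u0i+(w*xx).sum()/w.sum(); vw=v0i+(w*yy).sum()/w.sum()
    print(n,"ring",u,v,uw,vw,"extent",np.ptp(xs),np.ptp(ys),c.plane(u,v,22),c.plane(uw,vw,22))
# board corners
hsv=cv2.cvtColor(T.im,cv2.COLOR_BGR2HSV)
m=cv2.inRange(hsv,(8,60,80),(25,255,255)); m[:,:165]=0;m[:160]=0;m[245:]=0;m[:,275:]=0
cs,_=cv2.findContours(m,0,2);c=max(cs,key=cv2.contourArea);b=cv2.boxPoints(cv2.minAreaRect(c));P=np.array([T.plane(*q,22) for q in b]);print("board",b,P,np.linalg.norm(np.diff(P,axis=0),axis=1))
# dock foot mask
g=cv2.cvtColor(T.im,cv2.COLOR_BGR2GRAY)
print(g[168:212,296:332])
E
```

```text
top ring 199.5 209.5 199.5810635538262 209.6070038910506 extent 7 7 [435.1 242.   22. ] [434.8 241.7  22. ]
side ring 226.0 181.5 226.2680608365019 184.42395437262357 extent 8 11 [436.7 266.4  22. ] [432.5 246.5  22. ]
board [[172.4 227.7]
 [181.5 167.8]
 [272.  181.5]
 [262.9 241.4]] [[373.7 327.3  22. ]
 [573.6 308.7  22. ]
 [533.4   6.4  22. ]
 [336.5  32.5  22. ]] [200.8 304.9 198.7]
[[192 192 192 ... 192 191 192]
 [192 192 193 ... 193 193 192]
 [192 192 192 ... 192 193 193]
 ...
 [192 191 193 ... 192 192 192]
 [192 191 192 ... 192 192 192]
 [191 192 193 ... 192 192 192]]
```

```bash
python3 - <<'E'
import cv2
a=cv2.imread("pics/top0.png")[165:215,290:340]; b=cv2.imread("pics/side0.png")[205:265,250:310]
cv2.imwrite("pics/topd.png",cv2.resize(a,None,fx=12,fy=12,interpolation=cv2.INTER_NEAREST))
cv2.imwrite("pics/sided.png",cv2.resize(b,None,fx=10,fy=10,interpolation=cv2.INTER_NEAREST))
E
```

```text
(no output)
```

View pics/topd.png

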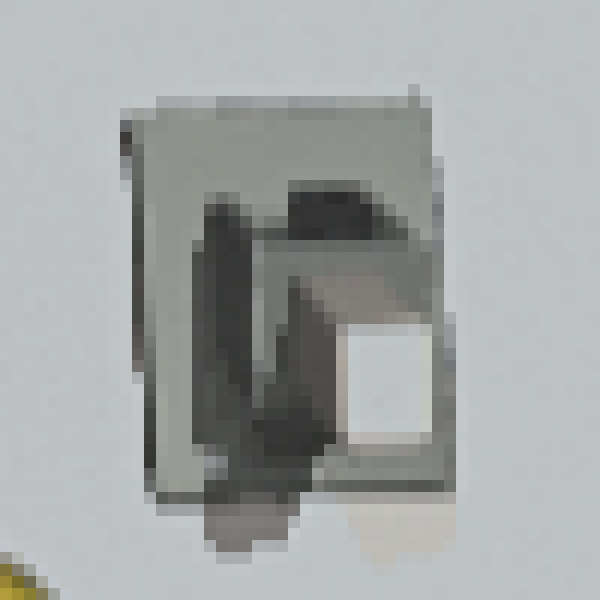

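View pics/sided.png

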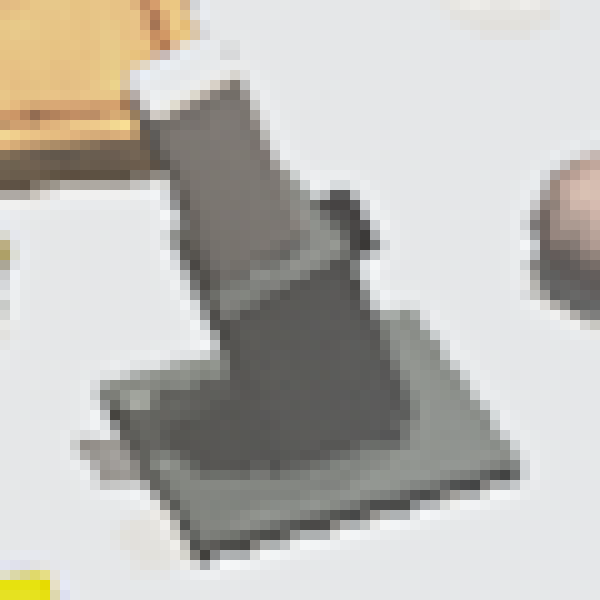

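```bash
python3 - <<'E'
from h import *
np.set_printoptions(precision=1,suppress=True)
T=Cam("top");S=Cam("side")
f=lambda p:(290+p[0]/12-.5,165+p[1]/12-.5)
g=lambda p:(250+p[0]/10-.5,205+p[1]/10-.5)
C=np.array([T.plane(*f(p),10) for p in((133,108),(432,97),(455,490),(155,497))])
print("foot top",C,C.mean(0),np.linalg.norm(np.roll(C,-1,0)-C,axis=1))
ax=(C[0]+C[1]-C[2]-C[3]);print("yaw x",np.degrees(np.arctan2(ax[1],ax[0])))
ay=(C[0]+C[3]-C[1]-C[2]);print("yaw y",np.degrees(np.arctan2(-ay[0],ay[1])))
D=np.array([S.plane(*g(p),z) for p,z in(((415,313),10),((100,385),10),((200,543),10),((518,465),10))])
print("side foot",D,D.mean(0),np.linalg.norm(np.roll(D,-1,0)-D,axis=1))
print("handle top T",T.plane(*f((390,383)),155.5))
print("handle top S",S.plane(*g((186,78)),155.5), tri(T,f((390,383)),S,g((186,78))))
d=C.mean(0);d[2]=0
for yaw in(0,):
  for p in((-20,0,85),(-45.7,0,155.5),(-20-15.4,0,85+42.3)): 
    a=np.radians(yaw);q=d+np.array([p[0]*np.cos(a)-p[1]*np.sin(a),p[0]*np.sin(a)+p[1]*np.cos(a),p[2]]);print(q,T.proj(q),S.proj(q))
# ring side
im=S.im[172:200,212:245]; gr=cv2.cvtColor(im,cv2.COLOR_BGR2GRAY)
m=(gr<105).astype(np.uint8); n,l,st,ce=cv2.connectedComponentsWithStats(m,connectivity=8)
for i in range(1,n): print(st[i],ce[i]+[212,172],S.plane(*(ce[i]+[212,172]),22))
# other objects top view
hsv=cv2.cvtColor(T.im,cv2.COLOR_BGR2HSV)
for nm,(u,v,z) in dict(lemon=(288,220,25),garlic=(300,153,20),tin=(124,232,40),jar=(246,140,100),onion=(386,221,40),yellow=(338,238,50)).items(): print(nm,T.plane(u,v,z))
E
```

```text
foot top [[ 565.   -88.9   10. ]
 [ 569.9 -171.9   10. ]
 [ 459.9 -177.5   10. ]
 [ 456.1  -95.4   10. ]] [ 512.7 -133.4   10. ] [ 83.1 110.2  82.2 109.1]
yaw x 3.155682708847464
yaw y 3.0032017114692455
side foot [[ 558.5  -94.6   10. ]
 [ 450.5  -99.6   10. ]
 [ 456.5 -180.1   10. ]
 [ 562.1 -174.6   10. ]] [ 506.9 -137.2   10. ] [108.   80.8 105.7  80. ]
handle top T [ 466.7 -136.6  155.5]
handle top S [ 462.1 -142.   155.5] (array([ 465.6, -136.9,  151.7]), np.float64(3.275817007434646))
[ 492.7 -133.4   85. ] [317.3 191.5] [276.3 227.9]
[ 467.  -133.4  155.5] [320.9 196.3] [268.7 210.4]
[ 477.3 -133.4  127.3] [319.4 194.3] [271.8 217.5]
lemon [407.2 -47.3  25. ]
garlic [632.9 -85.6  20. ]
tin [355.1 478.3  40. ]
jar [650.2  92.9 100. ]
onion [ 409.9 -357.7   40. ]
yellow [ 351.9 -202.9   50. ]
```

```bash
cat >> h.py <<'E'
def plan(target,yaw=93.1,step=48,rmax=8):
    from workcell import get_state
    np.set_printoptions(precision=1,suppress=True)
    s=get_state();R=np.array(s["tool_rot"]);p=np.array(s["position"]);target=np.array(target,float)
    cur=np.degrees(np.arctan2(R[1,0],R[0,0]));dy=(yaw-cur+180)%360-180
    print("t",s["t"],"pos",p,"yaw",cur,"tilt z",R[:,2].round(4),"F",s["contact_force"],"open",s["opening"],"j",np.array(s["joint_pos"]).round(2))
    print("remaining tool",R.T@(target-p),"roll",-dy)
    n=max(1,int(np.ceil(max(np.linalg.norm(target-p)/step,abs(dy)/rmax))));d=(target-p)/n
    rows=[]
    for i in range(n):
        a=np.radians(cur+dy/n*i);Q=np.c_[[np.cos(a),np.sin(a),0],[np.sin(a),-np.cos(a),0],[0,0,-1]]
        rows.append([*(Q.T@d).round(1),round(-dy/n,1)])
    print(n,rows[:6])
E
python3 -c "
from h import *
plan((476,-137,400))"
```

```text
t 0.3 pos [232.8 579.9 404.4] yaw 68.12639122167793 tilt z [-0. -0. -1.] F [-0.7  0.4 -0.3] open 88.0502822087444 j [ 1.2  0.4  1.6  0.   1.1 -0. ]
remaining tool [-574.7  492.8    4.7] roll -24.973608778322046
16 [[np.float64(-35.9), np.float64(30.8), np.float64(0.3), np.float64(-1.6)], [np.float64(-36.7), np.float64(29.8), np.float64(0.3), np.float64(-1.6)], [np.float64(-37.5), np.float64(28.8), np.float64(0.3), np.float64(-1.6)], [np.float64(-38.3), np.float64(27.8), np.float64(0.3), np.float64(-1.6)], [np.float64(-39.1), np.float64(26.7), np.float64(0.3), np.float64(-1.6)], [np.float64(-39.8), np.float64(25.6), np.float64(0.3), np.float64(-1.6)]]
```

Emit:
carry_out(moves=[87,-36,31,0,-5,87,-38,28,0,-5,87,-40,25,0,-5,87,-42,22,0,-5,87,-44,18,0,-5])

```text
t: 0.8
position: [315.2, 355.7, 403.5]
tool_rot: [[-0.078, 0.997, 0.001], [0.997, 0.078, 0.003], [0.003, 0.001, -1.0]]
contact_force: [1.5, -0.8, 0.3]
opening: 86.8
```

```bash
python3 -c "
from h import *
plan((476,-137,390))"
```

```text
t 0.8 pos [315.2 355.7 403.5] yaw 94.49400135291876 tilt z [ 0.  0. -1.] F [ 1.5 -0.8  0.3] open 86.81387535846007 j [ 0.8  0.2  1.9  0.   1.  -0.8]
remaining tool [-503.8  121.7   12.3] roll 1.3940013529187638
11 [[np.float64(-45.8), np.float64(11.1), np.float64(1.2), np.float64(0.1)], [np.float64(-45.8), np.float64(11.2), np.float64(1.2), np.float64(0.1)], [np.float64(-45.7), np.float64(11.3), np.float64(1.2), np.float64(0.1)], [np.float64(-45.7), np.float64(11.4), np.float64(1.2), np.float64(0.1)], [np.float64(-45.7), np.float64(11.5), np.float64(1.2), np.float64(0.1)], [np.float64(-45.7), np.float64(11.6), np.float64(1.2), np.float64(0.1)]]
```

Emit:
carry_out(moves=[87,-45,18,0,0,87,-45,18,0,0,87,-45,16,0,0,87,-45,14,0,0,87,-45,12,0,0])

```text
t: 1.3
position: [413.1, 128.9, 404.3]
tool_rot: [[-0.084, 0.996, 0.005], [0.996, 0.084, 0.004], [0.004, 0.005, -1.0]]
contact_force: [0.4, 1.2, -0.3]
opening: 87.4
```

Emit:
carry_out(moves=[87,-45,10,0,0,87,-45,10,0,0,87,-45,8,0,0,87,-45,8,0,0,87,-30,8,0,0])

```text
t: 1.8
position: [475.9, -87.5, 405.2]
tool_rot: [[-0.082, 0.997, 0.009], [0.997, 0.082, 0.004], [0.003, 0.01, -1.0]]
contact_force: [-0.2, 0.7, 0.1]
opening: 87.0
```

```bash
python3 -c "
from h import *
plan((476,-137,390))"
```

```text
t 1.8 pos [475.9 -87.5 405.2] yaw 94.68554030491134 tilt z [ 0.  0. -1.] F [-0.2  0.7  0.1] open 86.95027451198638 j [-0.2  0.2  1.9  0.   1.  -1.9]
remaining tool [-49.4  -4.1  15. ] roll 1.5855403049113477
2 [[np.float64(-24.6), np.float64(-2.0), np.float64(7.6), np.float64(0.8)], [np.float64(-24.7), np.float64(-1.6), np.float64(7.6), np.float64(0.8)]]
```

Emit:
carry_out(moves=[87,-25,-2,8,0.8,87,-24,-2,8,0.8,87,0,0,10,0,87,0,0,10,0,87,0,0,0,0])

```text
t: 2.3
position: [476.8, -142.2, 367.9]
tool_rot: [[-0.047, 0.999, 0.012], [0.999, 0.047, 0.004], [0.003, 0.012, -1.0]]
contact_force: [-0.7, -0.0, 0.4]
opening: 86.9
```

```bash
python3 -c "
from h import *
plan((476,-137,290))
T=Cam('top');S=Cam('side')
cv2.imwrite('pics/t1.png',cv2.resize(T.im[140:240,250:390],None,fx=5,fy=5));cv2.imwrite('pics/s1.png',cv2.resize(S.im[150:270,210:350],None,fx=5,fy=5))"
```

```text
t 2.3 pos [ 476.8 -142.2  367.9] yaw 92.67050743390446 tilt z [ 0.  0. -1.] F [-0.7 -0.   0.4] open 86.89301204893974 j [-0.3  0.3  1.9  0.   0.9 -1.9]
remaining tool [ 5.  -1.5 77.9] roll -0.42949256609551867
2 [[np.float64(2.6), np.float64(-0.3), np.float64(38.9), np.float64(-0.2)], [np.float64(2.6), np.float64(-0.3), np.float64(38.9), np.float64(-0.2)]]
```

View pics/t1.png

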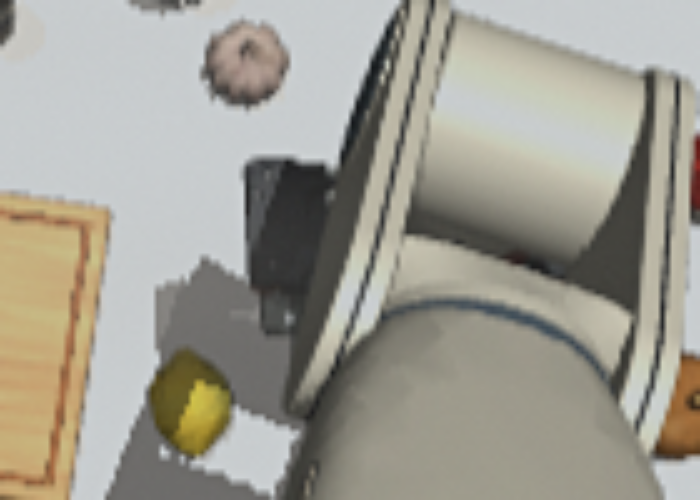

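View pics/s1.png

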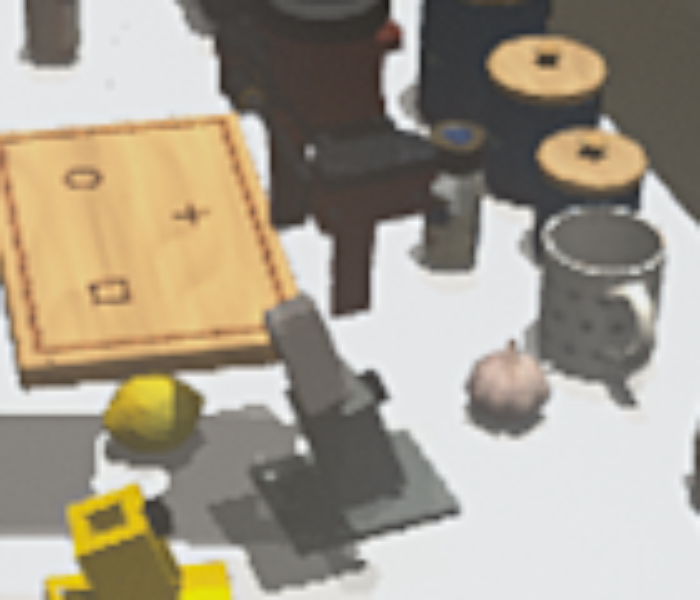

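```bash
python3 -c "
from h import *
T=Cam('top');S=Cam('side')
for y in (-98,-186): 
  p=(478,y,186);u=S.proj(p);print((u-[210,150])*5+2.5, (T.proj(p)-[250,140])*5+2.5)
for p in ((0,0,0),(0,0,75)): pass
cv2.imwrite('pics/s2.png',cv2.resize(S.im[100:230,230:330],None,fx=6,fy=6)[:600])
"
```

```text
[295.6174377  226.52022376] [302.99576873 255.48930744]
[345.2618171  308.72286849] [457.80583077 258.81717146]
```

View pics/s2.png

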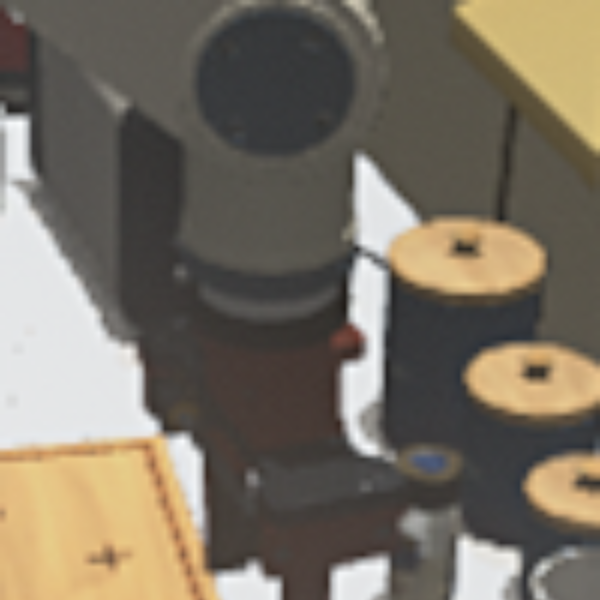

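Emit:
carry_out(moves=[87,2.5,-1,20,0,87,2.5,0,20,0,87,0,0,18,0,87,0,0,12,0,87,0,0,0,0])

```text
t: 3.0
position: [479.4, -134.4, 300.9]
tool_rot: [[-0.053, 0.998, 0.023], [0.999, 0.053, 0.0], [-0.001, 0.023, -1.0]]
contact_force: [0.4, 0.2, 0.5]
opening: 87.1
```

```bash
python3 -c "
from h import *
plan((476,-137,290))
S=Cam('side')
cv2.imwrite('pics/s3.png',cv2.resize(S.im[150:270,210:350],None,fx=5,fy=5))"
```

```text
t 3.0 pos [ 479.4 -134.4  300.9] yaw 93.0124422921423 tilt z [ 0.  0. -1.] F [0.4 0.2 0.5] open 87.11018221542857 j [-0.3  0.4  2.   0.   0.7 -1.9]
remaining tool [-2.4 -3.8 10.8] roll -0.08755770785768391
1 [[np.float64(-2.4), np.float64(-3.5), np.float64(10.9), np.float64(-0.1)]]
```

View pics/s3.png

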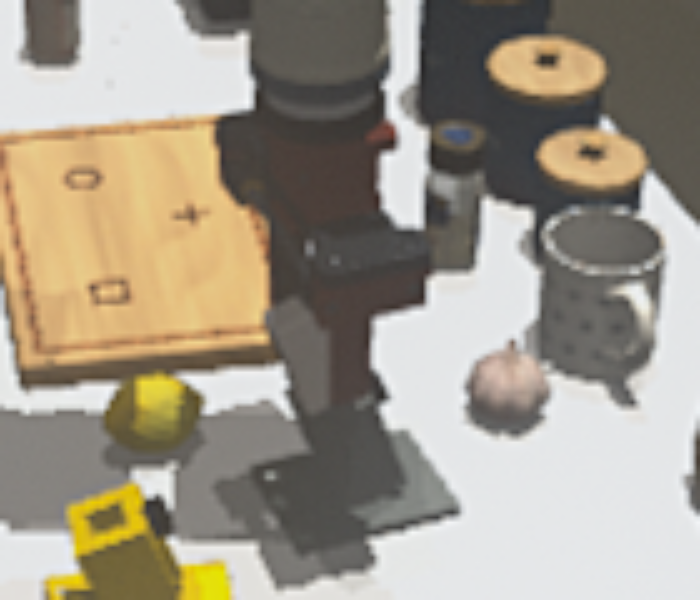

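Emit:
carry_out(moves=[87,-2,-5,6,0,87,0,-3,6,0,50,0,0,0,0,40,0,0,0,0,40,0,0,0,0], squeeze=30)

```text
t: 3.55
position: [472.1, -137.4, 290.8]
tool_rot: [[-0.052, 0.998, 0.027], [0.999, 0.052, -0.001], [-0.003, 0.027, -1.0]]
contact_force: [0.5, -0.7, 0.1]
opening: 66.5
```

```bash
python3 -c "
from h import *
plan((473,-137,290))
S=Cam('side')
cv2.imwrite('pics/s4.png',cv2.resize(S.im[150:270,210:350],None,fx=5,fy=5))"
```

```text
t 3.55 pos [ 472.1 -137.4  290.8] yaw 93.00318098781884 tilt z [ 0. -0. -1.] F [ 0.5 -0.7  0.1] open 66.54662964262326 j [-0.3  0.4  2.   0.   0.7 -1.9]
remaining tool [0.4 0.9 0.8] roll -0.0968190121811574
1 [[np.float64(0.4), np.float64(0.9), np.float64(0.8), np.float64(-0.1)]]
```

View pics/s4.png

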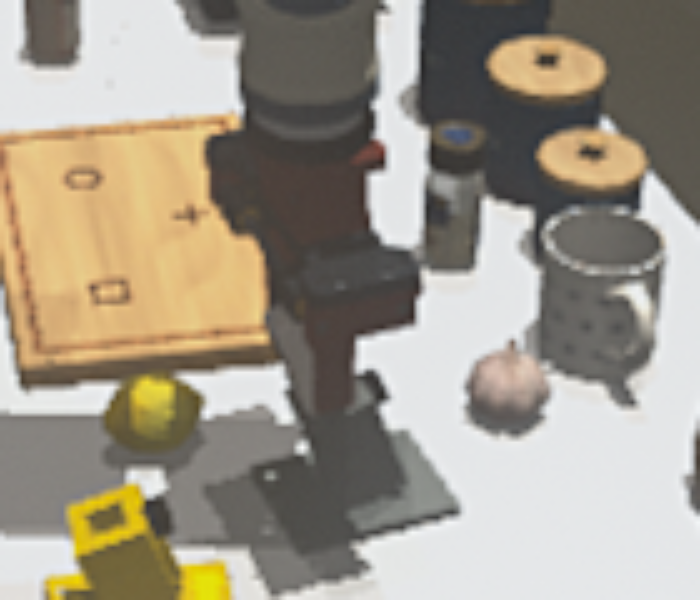

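Emit:
carry_out(moves=[10,0,0,0,0,10,0,0,0,0,10,0,0,0,0,10,0,0,0,0,10,0,0,0,0], squeeze=30)

```text
t: 4.1
position: [472.2, -136.9, 291.1]
tool_rot: [[-0.052, 0.998, 0.027], [0.999, 0.052, 0.001], [-0.001, 0.027, -1.0]]
contact_force: [2.3, 13.2, -3.7]
opening: 24.6
```

Emit:
carry_out(moves=[10,0,0,0,0,10,0,0,0,0,10,0,0,0,0,10,0,0,0,0,10,0,0,0,0], squeeze=30)

```text
t: 4.6
position: [472.4, -136.0, 290.9]
tool_rot: [[-0.052, 0.998, 0.027], [0.999, 0.052, 0.002], [0.001, 0.027, -1.0]]
contact_force: [1.0, 2.2, -0.7]
opening: 24.1
```

Emit:
carry_out(moves=[10,0,0,0,0,10,0,-1.6,-4.7,0,10,0,-1.6,-4.7,0,10,0,-1.6,-4.7,0,10,0,-1.6,-4.7,0], squeeze=45)

```text
t: 5.1
position: [465.5, -136.4, 308.9]
tool_rot: [[-0.051, 0.998, 0.028], [0.999, 0.051, 0.002], [0.001, 0.028, -1.0]]
contact_force: [1.1, 0.6, -2.1]
opening: 23.5
```

Emit:
carry_out(moves=[10,0,-1.6,-4.7,0,10,0,-1.6,-4.7,0,10,0,-1.6,-4.7,0,10,0,-1.6,-4.7,0,10,0,0,0,0])

```text
t: 5.6
position: [457.0, -137.1, 330.4]
tool_rot: [[-0.051, 0.998, 0.027], [0.999, 0.051, 0.002], [0.0, 0.027, -1.0]]
contact_force: [0.5, 0.6, -1.0]
opening: 23.7
```

```bash
python3 -c "
from h import *
plan((473,-137,290))
S=Cam('side')
cv2.imwrite('pics/s5.png',cv2.resize(S.im[150:270,210:350],None,fx=5,fy=5))"
```

```text
t 5.6 pos [ 457.  -137.1  330.4] yaw 92.93934773023896 tilt z [ 0.  0. -1.] F [ 0.5  0.6 -1. ] open 23.68501304583943 j [-0.3  0.3  2.   0.   0.8 -1.9]
remaining tool [-0.8 14.9 40.8] roll -0.1606522697610444
1 [[np.float64(-0.7), np.float64(16.0), np.float64(40.4), np.float64(-0.2)]]
```

View pics/s5.png

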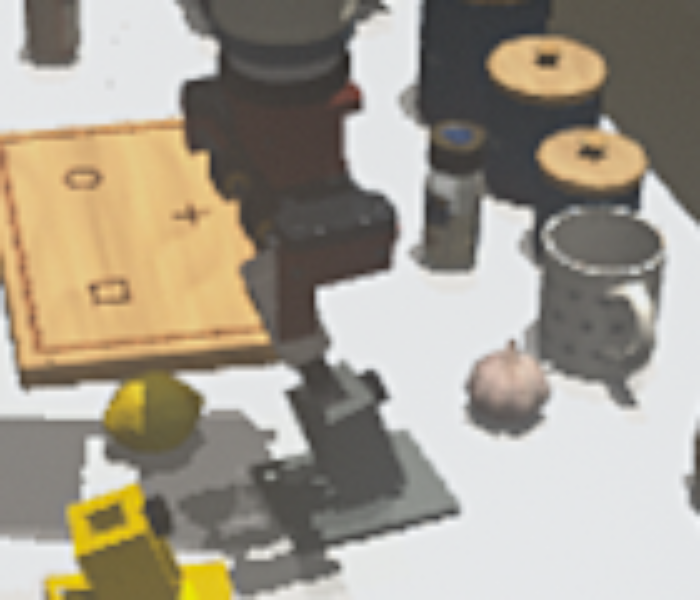

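Emit:
carry_out(moves=[10,0,-1.4,-4,0,10,0,-1.4,-4,0,10,0,5,0,0,10,0,5,-2,0,10,0,5,-2,0], squeeze=15)

```text
t: 6.15
position: [467.9, -136.2, 342.2]
tool_rot: [[-0.051, 0.998, 0.021], [0.999, 0.051, 0.003], [0.002, 0.021, -1.0]]
contact_force: [-3.1, -0.9, -2.0]
opening: 24.0
```

Emit:
carry_out(moves=[10,0,5,-1,0,10,0,5,-1,0,10,0,5,-0.5,0,10,0,5,0,0,10,0,0,0,0])

```text
t: 6.65
position: [490.3, -135.0, 345.2]
tool_rot: [[-0.052, 0.998, 0.019], [0.999, 0.052, 0.003], [0.002, 0.019, -1.0]]
contact_force: [-1.5, 0.0, 0.1]
opening: 23.9
```

```bash
python3 -c "
from h import *
plan((488,-137,340))
S=Cam('side')
cv2.imwrite('pics/s6.png',cv2.resize(S.im[150:270,210:350],None,fx=5,fy=5))"
```

```text
t 6.65 pos [ 490.3 -135.   345.2] yaw 92.98564601051436 tilt z [ 0.  0. -1.] F [-1.5  0.   0.1] open 23.935790010816856 j [-0.3  0.3  1.9  0.   0.8 -1.9]
remaining tool [-1.8 -2.5  5.1] roll -0.11435398948563602
1 [[np.float64(-1.8), np.float64(-2.4), np.float64(5.2), np.float64(-0.1)]]
```

View pics/s6.png

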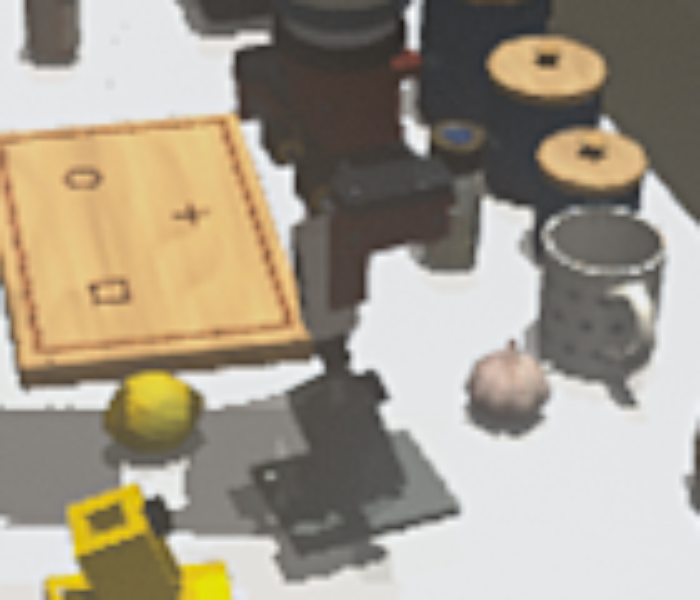

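Emit:
carry_out(moves=[10,0,0,0,0,10,0,0,-10,0,10,0,0,-20,0,10,0,0,-20,0,10,0,0,-20,0], squeeze=25)

```text
t: 7.2
position: [488.8, -135.0, 416.9]
tool_rot: [[-0.051, 0.998, 0.02], [0.999, 0.051, 0.004], [0.003, 0.02, -1.0]]
contact_force: [-0.3, 0.1, -1.0]
opening: 23.7
```

```bash
python3 -c "
from h import *
plan((488,-137,340))
S=Cam('side')
cv2.imwrite('pics/s7.png',cv2.resize(S.im[140:230,230:330],None,fx=6,fy=6,interpolation=cv2.INTER_NEAREST))
p=np.array([500,-150,190.]);f=lambda p:(S.proj(p)-[230,140])*6+3
for a in(-.15,-.1,0,.1,.2): print(a,f(p),f(p-60*np.array([np.sin(a),0,np.cos(a)]))-f(p))
"
```

```text
t 7.2 pos [ 488.8 -135.   416.9] yaw 92.9428068992831 tilt z [ 0.  0. -1.] F [-0.3  0.1 -1. ] open 23.70186647907 j [-0.3  0.2  1.9  0.   1.  -1.9]
remaining tool [-2.2 -2.4 76.9] roll -0.15719310071688142
2 [[np.float64(-1.0), np.float64(-0.4), np.float64(38.4), np.float64(-0.1)], [np.float64(-1.0), np.float64(-0.4), np.float64(38.4), np.float64(-0.1)]]
-0.15 [312.5 374.5] [13.1 96. ]
-0.1 [312.5 374.5] [ 7.5 97.7]
0 [312.5 374.5] [ -4.  100.3]
0.1 [312.5 374.5] [-15.4 101.9]
0.2 [312.5 374.5] [-26.7 102.5]
```

View pics/s7.png

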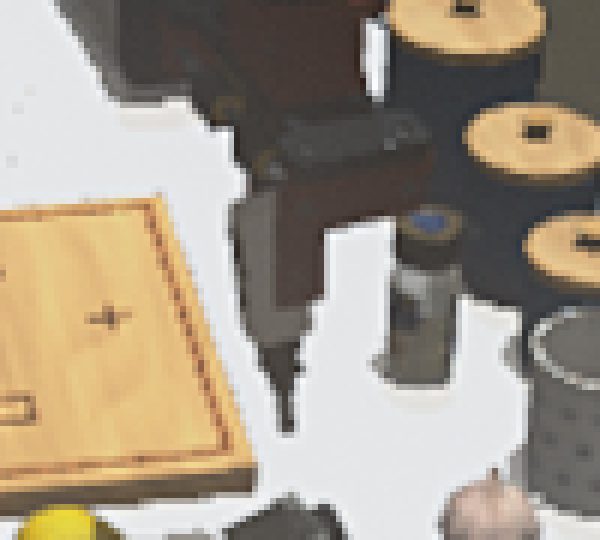

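Still leaning by about 0.1 rad, with the tip towards +x. It's clear of the dock at tip height of about 145 mm. I'll re-measure the ring from the side view and also check the tip position in both views.

```bash
python3 -c "
from h import *
S=Cam('side');T=Cam('top')
np.set_printoptions(precision=1,suppress=True)
print(S.plane(226.3,185.1,22),T.plane(199.55,209.55,22))
g=cv2.cvtColor(S.im,cv2.COLOR_BGR2GRAY)[178:193,217:236].astype(float)
w=np.clip(np.median(g)-20-g,0,None);yy,xx=np.mgrid[178:193,217:236];c=(w*xx).sum()/w.sum(),(w*yy).sum()/w.sum();print(c,S.plane(*c,22))
# tip in side
tip=(230+288/6-.5,140+428/6-.5);o,d=S.ray(*tip);y=-136
print('tip on plane y=-136',o+d*(y-o[1])/d[1])
# board corner side check: known mark cross & square
for n,t,s in(('cross',(221.3,190.7),(210+190/5-.5,150+213/5-.5)),('square',(160+337/4-.5,160+227/4-.5),(210+110/5-.5,150+291/5-.5))): print(n,T.plane(*t,22),S.plane(*s,22))
cv2.imwrite('pics/t7.png',cv2.resize(T.im[150:250,160:340],None,fx=4,fy=4))
"
```

```text
[431.5 241.9  22. ] [435.  241.8  22. ]
(np.float64(226.49698431845596), np.float64(185.10012062726176)) [432.2 241.7  22. ]
tip on plane y=-136 [ 493.6 -136.   150.1]
cross [499.  172.9  22. ] [492.7 174.1  22. ]
square [416.3  96.4  22. ] [412.2  96.6  22. ]
```

View pics/t7.png

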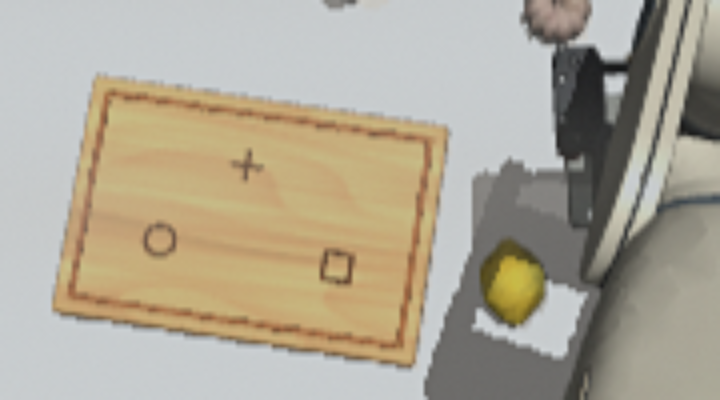

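```bash
python3 -c "
from h import *
plan((428,243,380))"
```

```text
t 7.35 pos [ 489.1 -135.1  417.1] yaw 92.94537214559402 tilt z [ 0.  0. -1.] F [-0.   0.6 -1.8] open 23.93303088015528 j [-0.3  0.2  1.9  0.   1.  -1.9]
remaining tool [380.7 -42.5  36.9] roll -0.15462785440598736
9 [[np.float64(42.3), np.float64(-4.6), np.float64(4.1), np.float64(-0.0)], [np.float64(42.3), np.float64(-4.6), np.float64(4.1), np.float64(-0.0)], [np.float64(42.3), np.float64(-4.6), np.float64(4.1), np.float64(-0.0)], [np.float64(42.3), np.float64(-4.6), np.float64(4.1), np.float64(-0.0)], [np.float64(42.3), np.float64(-4.6), np.float64(4.1), np.float64(-0.0)], [np.float64(42.3), np.float64(-4.6), np.float64(4.1), np.float64(-0.0)]]
```

Emit:
carry_out(moves=[10,15,-2,0,0,10,25,-3,0,0,10,35,-4,0,0,10,40,-5,0,0,10,40,-5,0,0], squeeze=30)

```text
t: 7.85
position: [460.0, 22.9, 412.5]
tool_rot: [[-0.043, 0.999, 0.018], [0.999, 0.043, 0.004], [0.003, 0.019, -1.0]]
contact_force: [0.2, 0.2, -0.8]
opening: 24.1
```

Emit:
carry_out(moves=[10,40,-5,0,0,10,40,-5,0,0,10,40,-5,0,0,10,35,-4,0,0,10,25,-3,0,0])

```text
t: 8.35
position: [422.7, 212.7, 407.3]
tool_rot: [[-0.044, 0.999, 0.01], [0.999, 0.044, 0.004], [0.003, 0.01, -1.0]]
contact_force: [0.7, 0.2, -1.5]
opening: 23.9
```

```bash
python3 -c "
from h import *
plan((428,243,340))"
```

```text
t 8.35 pos [422.7 212.7 407.3] yaw 92.49831493365866 tilt z [ 0.  0. -1.] F [ 0.7  0.2 -1.5] open 23.85517783124188 j [ 0.4  0.2  2.  -0.   1.  -1.2]
remaining tool [29.8  5.9 67.4] roll -0.6016850663413322
2 [[np.float64(15.0), np.float64(3.3), np.float64(33.6), np.float64(-0.3)], [np.float64(15.0), np.float64(3.4), np.float64(33.6), np.float64(-0.3)]]
```

Emit:
carry_out(moves=[10,14,2,15,0,10,10,2,20,0,10,4,2,20,0,10,0,0,10,0,10,0,0,0,0])

```text
t: 8.85
position: [421.8, 248.2, 336.0]
tool_rot: [[-0.051, 0.999, 0.004], [0.999, 0.051, 0.003], [0.003, 0.004, -1.0]]
contact_force: [0.1, -0.7, -0.9]
opening: 24.2
```

```bash
python3 -c "
from h import *
plan((428,243,340))
S=Cam('side')
cv2.imwrite('pics/s8.png',cv2.resize(S.im[120:220,180:280],None,fx=6,fy=6,interpolation=cv2.INTER_NEAREST))
p=np.array([433,230,110.]);f=lambda p:(S.proj(p)-[180,120])*6+3
for a in(-.2,-.15,-.1,0,.1): print(a,f(p),f(p-60*np.array([np.sin(a),0,np.cos(a)]))-f(p))
T=Cam('top');cv2.imwrite('pics/t8.png',cv2.resize(T.im[150:250,140:290],None,fx=4,fy=4))
"
```

```text
t 8.85 pos [421.8 248.2 336. ] yaw 92.92347036640292 tilt z [ 0.  0. -1.] F [ 0.1 -0.7 -0.9] open 24.202244631165314 j [ 0.5  0.3  2.   0.   0.8 -1.1]
remaining tool [-5.5  5.9 -4. ] roll -0.1765296335970561
1 [[np.float64(-5.5), np.float64(5.9), np.float64(-4.0), np.float64(-0.2)]]
-0.2 [284.2 278.5] [21.7 81. ]
-0.15 [284.2 278.5] [17.1 82.5]
-0.1 [284.2 278.5] [12.3 83.8]
0 [284.2 278.5] [ 2.7 85.8]
0.1 [284.2 278.5] [-6.9 86.9]
```

View pics/s8.png

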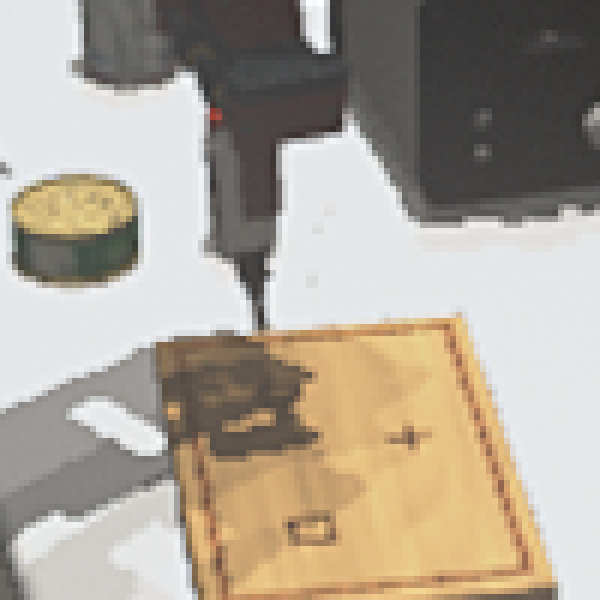

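View pics/t8.png

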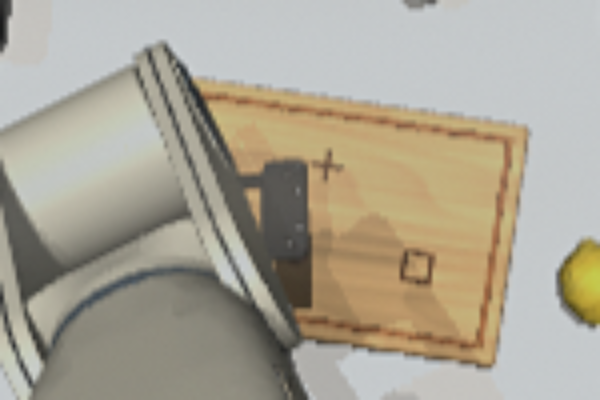

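```bash
python3 -c "
from h import *
S=Cam('side');np.set_printoptions(precision=1,suppress=True)
o,d=S.ray(180+262/6-.5,120+327/6-.5);print(o+d*(248.7-o[1])/d[1])
f=lambda p:(S.proj(p)-[180,120])*6+3
print('grasp',f((422.5,248.7,173)),'fingertip near',f((422.5,248.7-12,154)),f((422.5,236,173)))
cv2.imwrite('pics/s9.png',cv2.resize(S.im[135:180,205:245],None,fx=13,fy=13,interpolation=cv2.INTER_CUBIC))
f=lambda p:(S.proj(p)-[205,135])*13+6.5
for lean in (0,.05,.1,.15):
  u=np.array([-np.sin(lean),0,np.cos(lean)]);v=np.array([np.cos(lean),0,np.sin(lean)]);g=np.array([422.5,248.7,173])
  P=lambda x,y,z:f(g+u*(z-45)+v*x+np.array([0,y,0]))
  print(lean,'tip',P(0,0,-60),'handle lower -x-y',P(-16,-12,0),'+x-y',P(16,-12,0),'upper -x-y',P(-16,-12,70))
"
```

```text
[422.8 248.7  67.3]
grasp [255.8 172.9] fingertip near [261.9 210.8] [261.1 182.8]
0 tip [241.6 511.6] handle lower -x-y [188.4 353.8] +x-y [302.2 336.8] upper -x-y [178.9 125.4]
0.05 tip [259.8 508.4] handle lower -x-y [196.6 355. ] +x-y [310.  332.9] upper -x-y [174.5 128.8]
0.1 tip [277.9 504.4] handle lower -x-y [204.9 355.7] +x-y [317.6 328.7] upper -x-y [170.3 132.4]
0.15 tip [295.8 499.6] handle lower -x-y [213.3 356.1] +x-y [325.1 324.2] upper -x-y [166.3 136.1]
```

View pics/s9.png

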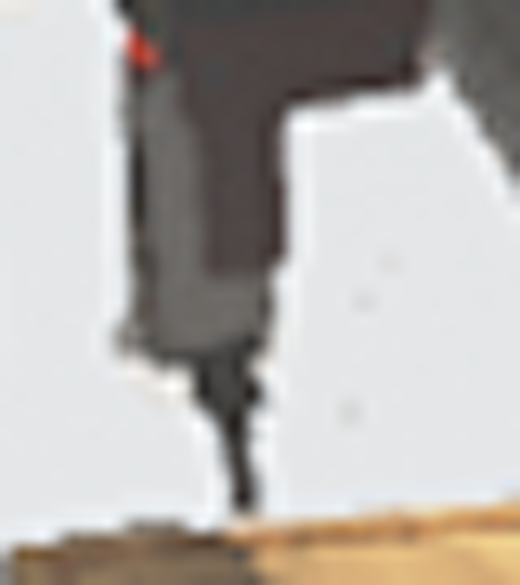

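```bash
python3 -c "
from h import *
S=Cam('side')
im=S.im[132:180,208:240].astype(float)
im=np.clip(255*(im/170)**.6,0,255).astype(np.uint8)
cv2.imwrite('pics/s10.png',cv2.resize(im,None,fx=12,fy=12,interpolation=cv2.INTER_NEAREST))
"
```

```text
(no output)
```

View pics/s10.png

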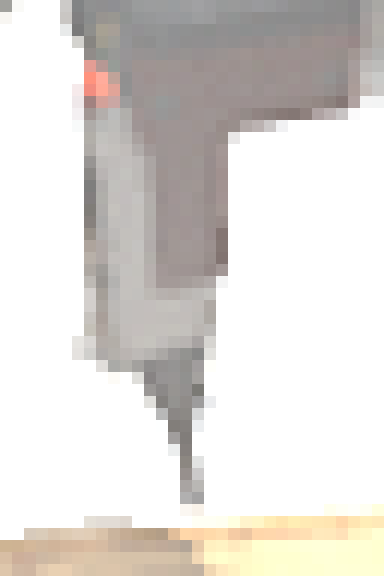

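Emit:
carry_out(moves=[10,-4,3,8,0,10,-3.3,2.6,10,0,10,0,0,10,0,10,0,0,6,0,10,0,0,0,0])

```text
t: 9.55
position: [431.0, 239.8, 303.6]
tool_rot: [[-0.048, 0.999, 0.012], [0.999, 0.048, 0.007], [0.006, 0.012, -1.0]]
contact_force: [0.2, -0.0, -1.0]
opening: 23.8
```

```bash
python3 -c "
from h import *
plan((428,242,295))
S=Cam('side')
im=S.im[145:195,205:250].astype(float)
im=np.clip(255*(im/190)**.7,0,255).astype(np.uint8)
cv2.imwrite('pics/s11.png',cv2.resize(im,None,fx=12,fy=12,interpolation=cv2.INTER_NEAREST))
"
```

```text
t 9.55 pos [431.  239.8 303.6] yaw 92.73002487925152 tilt z [ 0.  0. -1.] F [ 0.2 -0.  -1. ] open 23.798728056174966 j [ 0.5  0.4  2.   0.   0.8 -1.1]
remaining tool [ 2.3 -3.   8.6] roll -0.36997512074847805
1 [[np.float64(2.4), np.float64(-2.9), np.float64(8.6), np.float64(-0.4)]]
```

View pics/s11.png

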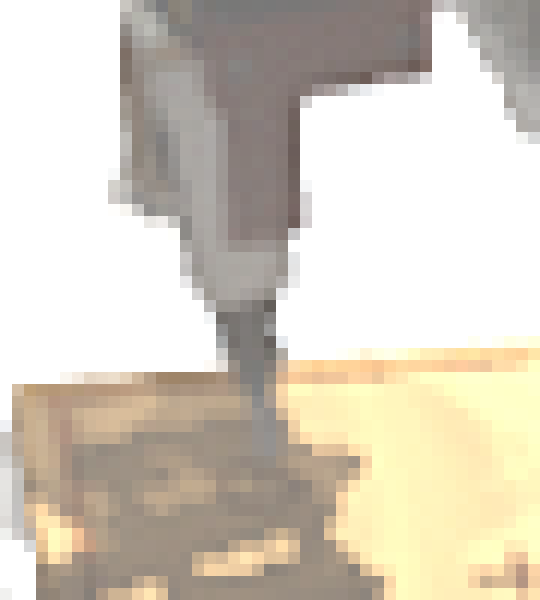

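```bash
python3 -c "
from h import *
S=Cam('side');np.set_printoptions(precision=1,suppress=True)
for z in(32,34,36):print(S.plane(226.6,182.0,z))
print(S.plane(226.4,185.1,22))
"
```

```text
[434.2 246.9  32. ]
[433.4 243.8  34. ]
[432.7 240.7  36. ]
[431.8 241.8  22. ]
```

Emit:
carry_out(moves=[10,1,0,5,0,10,1,0,5,0,10,0,0,3,0,10,0,0,2,0,10,0,0,0,0], squeeze=30)

```text
t: 10.15
position: [431.6, 242.8, 288.9]
tool_rot: [[-0.049, 0.999, 0.015], [0.999, 0.049, 0.008], [0.007, 0.015, -1.0]]
contact_force: [0.0, -0.5, 0.9]
opening: 24.0
```

Emit:
carry_out(moves=[10,0,0,1.5,0,10,0,0,1.5,0,10,0,0,0,0,10,0,0,0,0,10,0,0,0,0])

```text
t: 10.65
position: [431.8, 242.9, 286.4]
tool_rot: [[-0.049, 0.999, 0.015], [0.999, 0.049, 0.008], [0.008, 0.016, -1.0]]
contact_force: [-0.1, -1.1, 1.4]
opening: 23.8
```

Emit:
carry_out(moves=[10,0,0,2.5,0,10,0,0,0,0,10,0,1.5,0,0,10,0,2,0,0,10,0,2,0,0], squeeze=7)

```text
t: 11.15
position: [437.2, 243.1, 283.9]
tool_rot: [[-0.049, 0.999, 0.014], [0.999, 0.049, 0.008], [0.007, 0.015, -1.0]]
contact_force: [-1.4, -0.6, 2.5]
opening: 24.2
```

```bash
python3 -c "
from h import *
plan((431.8,242,286))
S=Cam('side')
im=S.im[145:195,205:250].astype(float)
im=np.clip(255*(im/190)**.7,0,255).astype(np.uint8)
cv2.imwrite('pics/s12.png',cv2.resize(im,None,fx=12,fy=12,interpolation=cv2.INTER_NEAREST))
"
```

```text
t 11.15 pos [437.2 243.1 283.9] yaw 92.78975171380661 tilt z [ 0.  0. -1.] F [-1.4 -0.6  2.5] open 24.212066212705484 j [ 0.5  0.4  2.   0.   0.7 -1.1]
remaining tool [-0.9 -5.4 -2.2] roll -0.31024828619337086
1 [[np.float64(-0.9), np.float64(-5.4), np.float64(-2.1), np.float64(-0.3)]]
```

View pics/s12.png

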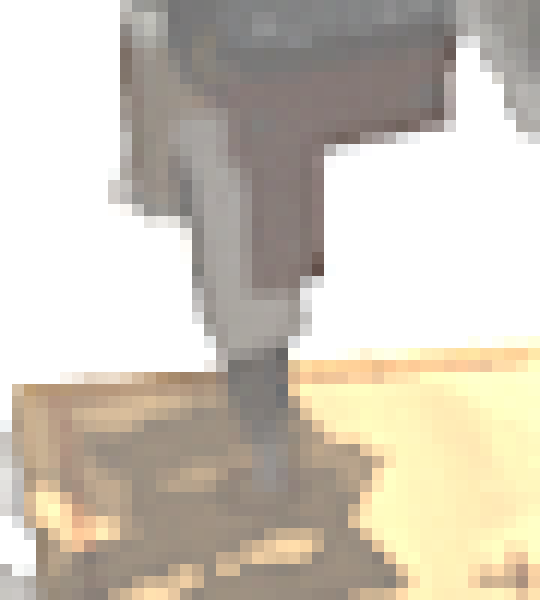

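Emit:
carry_out(moves=[10,0,2,0,0,10,0,2,0,0,10,0,2,0,0,10,0,1,0,0,10,0,0,0,0])

```text
t: 11.7
position: [445.4, 243.5, 284.0]
tool_rot: [[-0.049, 0.999, 0.015], [0.999, 0.048, 0.008], [0.008, 0.015, -1.0]]
contact_force: [-1.9, -1.1, 2.3]
opening: 24.3
```

```bash
python3 -c "
from h import *
plan((431.8,242,286))
S=Cam('side')
im=S.im[145:195,205:250].astype(float)
im=np.clip(255*(im/190)**.7,0,255).astype(np.uint8)
cv2.imwrite('pics/s13.png',cv2.resize(im,None,fx=12,fy=12,interpolation=cv2.INTER_NEAREST))
f=lambda p:(S.proj(p)-[205,145])*12+6
for a in(0,.05,.1,.15):
  u=np.array([-np.sin(a),0,np.cos(a)]);v=np.array([np.cos(a),0,np.sin(a)]);o=np.array([432,242,22.])
  P=lambda x,y,z:f(o+u*(z+56)+v*x+np.array([0,y,0]))
  print(a,'tip',P(0,0,-56),'barrel low -y L/R',P(-9,-9,-20),P(9,-9,-20),'handle low',P(-16,-12,0),P(16,-12,0),'up',P(-16,-12,50))
print(f((432,242,22)),f((442,242,22)),f((432,252,22)))
"
```

```text
t 11.7 pos [445.4 243.5 284. ] yaw 92.78050350998363 tilt z [ 0.  0. -1.] F [-1.9 -1.1  2.3] open 24.281672020331374 j [ 0.5  0.4  2.   0.   0.7 -1.1]
remaining tool [ -0.8 -13.6  -2.2] roll -0.3194964900163768
1 [[np.float64(-0.8), np.float64(-13.6), np.float64(-2.0), np.float64(-0.3)]]
0 tip [263.2 486.8] barrel low -y L/R [238.5 406.2] [296.2 397. ] handle low [216.2 357.9] [319.6 341.8] up [210.7 212.7]
0.05 tip [263.2 486.8] barrel low -y L/R [232.8 408.5] [290.4 396.8] handle low [207.3 361.8] [310.5 341.1] up [193.4 218.1]
0.1 tip [263.2 486.8] barrel low -y L/R [227.2 411. ] [284.5 396.8] handle low [198.5 366.1] [301.3 340.9] up [176.3 224.2]
0.15 tip [263.2 486.8] barrel low -y L/R [221.7 413.8] [278.6 397.2] handle low [190.  370.7] [292. 341.] up [159.4 231. ]
[263.2 486.8] [294.8 481.7] [255.1 470.2]
```

View pics/s13.png

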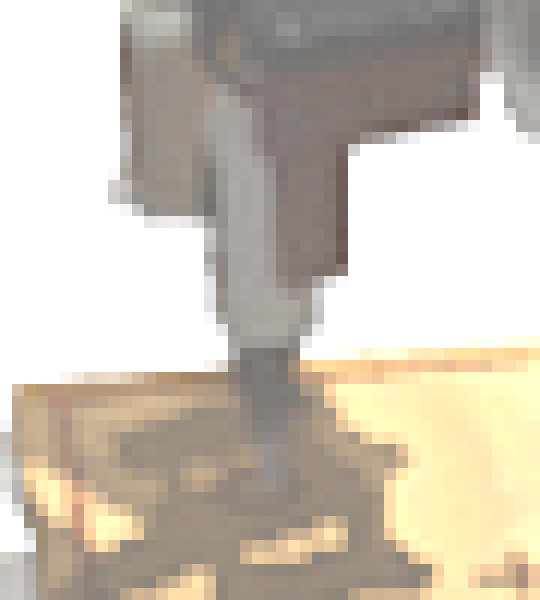

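Emit:
carry_out(moves=[10,0,-0.5,0,0,10,0,0,0,0,10,0,0,0,0,10,0,0,0,0,10,0,0,0,0], squeeze=15)

```text
t: 12.25
position: [445.0, 243.5, 284.2]
tool_rot: [[-0.049, 0.999, 0.016], [0.999, 0.049, 0.008], [0.008, 0.016, -1.0]]
contact_force: [0.0, -0.5, 1.7]
opening: 24.0
```

Emit:
carry_out(moves=[10,0,0,0,0,10,0,0,0,0,10,0,0,0,0,10,0,0,0,0,10,0,0,0,0])

```text
t: 12.75
position: [445.0, 243.5, 284.2]
tool_rot: [[-0.049, 0.999, 0.016], [0.999, 0.049, 0.008], [0.008, 0.016, -1.0]]
contact_force: [-0.7, -0.8, 1.5]
opening: 23.9
```

```bash
python3 -c "
from h import *
from workcell import get_state
plan((445,243,284))
print(get_state()['qvel'])
S=Cam('side')
im=S.im[145:195,205:250].astype(float)
im=np.clip(255*(im/150)**.6,0,255).astype(np.uint8)
cv2.imwrite('pics/s14.png',cv2.resize(im,None,fx=12,fy=12,interpolation=cv2.INTER_NEAREST))
T=Cam('top')
cv2.imwrite('pics/t14.png',cv2.resize(T.im[120:260,100:400],None,fx=2.5,fy=2.5))
cv2.imwrite('pics/s15.png',S.im)"
```

```text
t 12.75 pos [445.  243.5 284.2] yaw 92.8071975990038 tilt z [ 0.  0. -1.] F [-0.7 -0.8  1.5] open 23.936502781803284 j [ 0.5  0.4  2.   0.   0.7 -1.1]
remaining tool [-0.5 -0.   0.2] roll -0.2928024009962087
1 [[np.float64(-0.5), np.float64(-0.0), np.float64(0.2), np.float64(-0.3)]]
[ 0. -0. -0. -0. -0.  0.]
```

View pics/s14.png

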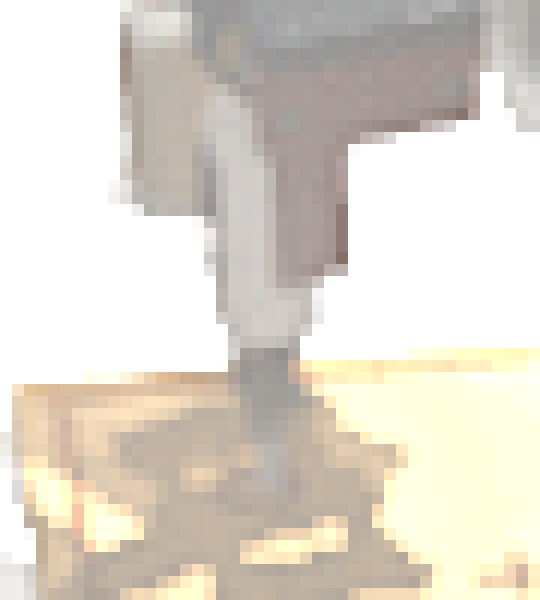

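View pics/s15.png

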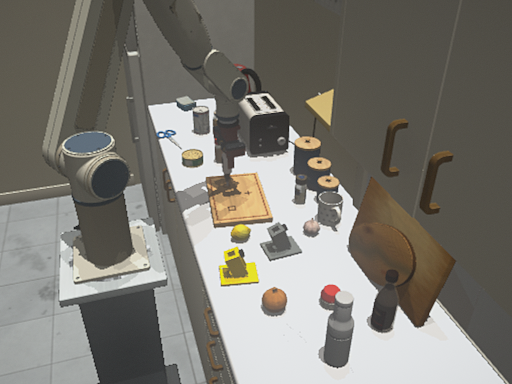

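Handle edges look vertical and the tip is about 2 mm from the ring's centre. The force reads slightly low, at about 2.7 N net, so I'll press a little further.

Emit:
carry_out(moves=[10,0,0,1,0,10,0,0,1,0,10,0,0,0,0,10,0,0,0,0,10,0,0,0,0], squeeze=20)

```text
t: 13.35
position: [445.1, 243.5, 282.1]
tool_rot: [[-0.049, 0.999, 0.016], [0.999, 0.049, 0.008], [0.008, 0.016, -1.0]]
contact_force: [-1.4, -1.2, 2.3]
opening: 24.1
```

Emit:
carry_out(moves=[10,0,0,0,0,10,0,0,0,0,10,0,0,0,0,10,0,0,0,0,10,0,0,0,0])

```text
t: 13.85
position: [445.0, 243.5, 282.2]
tool_rot: [[-0.049, 0.999, 0.016], [0.999, 0.049, 0.008], [0.008, 0.016, -1.0]]
contact_force: [-1.0, -1.1, 2.8]
opening: 23.7
```

```bash
python3 -c "
from h import *
from workcell import get_state
F=[]
for i in range(6):
  S=Cam('side');F.append(get_state()['contact_force'])
print(np.mean(F,0),np.array(F)[:,2]);plan((445,243,284))
im=S.im[145:195,205:250].astype(float)
im=np.clip(255*(im/170)**.6,0,255).astype(np.uint8)
cv2.imwrite('pics/s16.png',cv2.resize(im,None,fx=12,fy=12,interpolation=cv2.INTER_NEAREST))"
```

```text
[-0.27372907 -1.18120514  2.93879326] [3.21653881 2.89442689 2.48261783 2.42892991 3.38111326 3.22913287]
t 14.15 pos [445.  243.5 282.1] yaw 92.80131512094015 tilt z [ 0.  0. -1.] F [ 1.  -0.7  3.2] open 24.06414416423934 j [ 0.5  0.4  2.   0.   0.7 -1.1]
remaining tool [-0.5 -0.  -1.9] roll -0.29868487905986285
1 [[np.float64(-0.5), np.float64(-0.0), np.float64(-1.9), np.float64(-0.3)]]
```

View pics/s16.png

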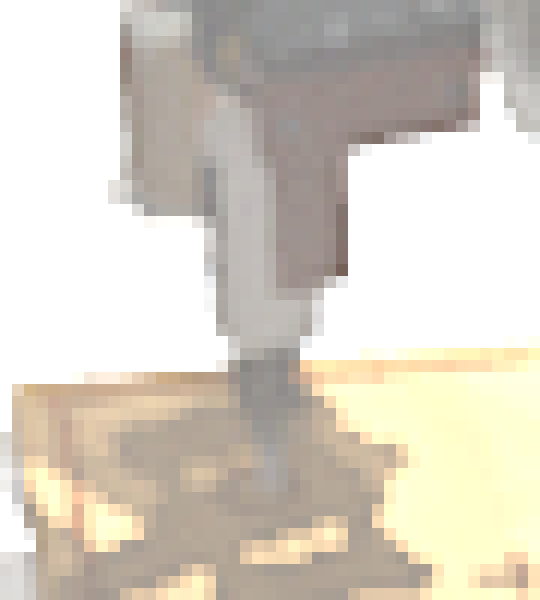

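```bash
python3 -c "
from workcell import hand_in
print(hand_in())"
```

```text
the job is handed in; nothing more can be done
None
```

I pulled the meter out of the grey dock past the spring catch and lifted it clear. The tip is now pressed on the board's ring with the meter still held, and the job is handed in at about 14.2 s of the 38 s allowed; no verdict is reported.

The gripper can only point down, so the meter came out still leaning. I righted it in the grip, first by pushing it against the rim of the socket, then by dragging the handle upright with the tip pressed on the board.

Last checks before handing in:

- **Position:** in the side view the tip sat about 2 mm from the ring's centre (limit 10 mm). The arm hid the ring from the top camera, so this rests on one view.
- **Uprightness:** the handle's edges showed a lean of about 0.03 rad or less (limit 0.14). Earlier lean estimates ran from 0 to about 0.17 rad, partly because a background object confused the handle's outline. I trusted only the later, clearer view.
- **Press:** the force came to about 4.1 N after allowing for the meter's weight, with about ±0.5 N of noise. That puts the tip about 6 mm in, a little past half way (allowed 2 to 8.8 mm).
- **Grip:** the finger opening was 24 mm with a 20 N squeeze. The arm was at rest just before a final 2 mm press, and its pose did not change after that.
- **Other things:** nothing looked moved in the last full side view.
- **Camera disagreement:** the two cameras differed by up to 6 mm on fixed points. I judged the final placing by tip against ring in the same side view.

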